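Point the model jet at the curing lamp

TASK

Turn the painting stand by pushing gently on one of its spokes with a fingertip until the nose of the model jet points straight at the column of the curing lamp, then press the lamp's push button all the way in and let it come back out. Do not touch the model, do not press the button before the nose is lined up, and leave everything else where it stands.

Things in the scene. Friction and masses are not known exactly. Their poses are not given: they have to be found in the camera images.
- model: grey plastic model jet, 190 mm long, 140 mm wingspan, 0.14 kg, lying loose in the cork cradle on top of the stand and turning with it. Origin: centre of the fuselage's underside, within 2 mm of the stand's turning axis, 76 mm above the table. +x points out through the nose (tail end at x = -90 mm), +y to its left wing, z up. Tail fin top about 125 mm above the table. Not to be touched.
- model_nose (a point): tip of the model's nose cone, at x = 100 mm of the model, 88 mm above the table; a thin needle sticks out 14 mm further
- spinner: turning part of the stand: black hub 68 mm across with the cork cradle and four equal aluminium spokes, level round rods 10 mm thick, axes 60 mm above the table, ends 140 mm from the turning axis, at 45, 135, 225 and 315 degrees from its +x axis (the model's nose direction), so diagonally between nose, wings and tail. Origin on the turning axis at table height, z up.
- stand: fixed foot of the stand, under the spokes: round plate 140 mm across, 12 mm high, with a thin post; origin at the centre of its underside, on the turning axis. The spinner turns on it either way, nearly a full turn each way from the start, against light friction (0.12 N m, about 1 N at a spoke's end), and stays where it is left. Pushing a spoke with over 20 N fails.
- lamp: curing lamp, fixed to the table: white flat foot 150 mm (x) by 90 mm (y) by 20 mm high, origin at the centre of its underside. On the foot, at x = +45 mm, stands the round upright clear column with a white cap (40 mm across, top 122 mm above the table); at x = -45 mm, nearer the robot, is the push button.
- lamp_column (a point): a point on the axis of the lamp's upright column, 90 mm above the table: the nose must point at this axis as seen from above
- lamp_button_top (a point): centre of the top of the lamp's black round push button (28 mm across), which is pressed straight down; it moves with the button
- lamp_button (a joint): travel of the push button in m: 0 is out, 0.006 fully pressed (about 4 N); springs back when released. It counts as pressed beyond 0.004.
- jar_a: loose bystander: small glass paint jar with black cap, origin at the centre of its underside; 32 mm across, 45 mm high
- jar_b: loose bystander: small glass paint jar with black cap, origin at the centre of its underside; 38 mm across, 50 mm high
- jar_c: loose bystander: small glass paint jar with black cap, origin at the centre of its underside; 34 mm across, 45 mm high
- glue: loose bystander: white glue bottle, 32 mm across, 90 mm high, origin at the centre of its underside
- screwdriver: loose bystander: screwdriver lying on the table, 150 mm long along its x
- brush: loose bystander: brush lying on the table, 160 mm long along its x
- sprue: loose bystander: flat grey plastic parts frame, 130 x 95 x 5 mm, lying on the table
There are look-alikes about, which are no part of the job. Of the things like the lamp, leave any that is pink; of the rest the larger one is meant.

How it is judged (in metres and radians):
On the way, in this order (a step that is already met when the one before it is completed fails the run):
1. the model's nose points at the lamp column and the stand is at rest (y of lamp_column in the frame of model between -0.03 and 0.03 m and x of lamp_column in the frame of model above 0.1 m and angular speed of spinner below 0.1 rad/s and value of joint lamp_button below 0.002 m), for 0.3 s.
2. the lamp's button is pressed in while the nose points at the column (y of lamp_column in the frame of model between -0.03 and 0.03 m and x of lamp_column in the frame of model above 0.1 m and value of joint lamp_button above 0.004 m), for 0.04 s.
At the end, for the whole second after the job is handed in: The line along the model's fuselage, out through the nose, passes within 30 mm of the lamp column's axis as seen from above; the stand is at rest, the button is out again (less than 2 mm in), and the model still lies level in its cradle (all of step 1 and distance between model and spinner below 0.082 m and angle between model's own z axis and vertical below 0.1 rad); the robot touches nothing.
It fails at once if the model is touched by the robot (contact force between any of the fingers, the arm and model above 0.3 N).
It fails at once if the model is lifted, tipped or shifted out of its cradle (z of model in the frame of spinner above 0.084 m or horizontal distance between model and spinner above 0.012 m or angle between model's own z axis and vertical above 0.2 rad).
It fails at once if the stand is pushed with more than 20 N (contact force between the fingers and spinner above 20 N).
It fails at once if the button is pressed while the nose does not point at the column (value of joint lamp_button above 0.004 m and not (y of lamp_column in the frame of model between -0.03 and 0.03 m and x of lamp_column in the frame of model above 0.1 m)).
It fails at once if a bystander is moved by more than 20 mm or lifted (distance of any of jar_a, jar_b, jar_c, glue, screwdriver, brush, sprue from where it was at the start of the episode above 0.02 m).
It also fails if it takes over 48 s, if anything falls off the work surface, if the arm or the gripper's body presses on something with over 40 N, if the wrist force passes 120 N, or if a joint passes its speed limit or range.

ROBOT

A 7-joint arm with a two-finger parallel gripper is mounted at the origin on the work surface. World frame = base frame: x ahead of the robot, y to its left, z up, the work surface at z = 0. Lengths are in mm, angles in rad, forces in N, time in s.
With the tool pointing down it reaches from about 350 to 900 mm from the base axis. Payload 7.2 kg.
Tool frame: the origin (TCP) lies between the finger pads; the fingertips stand 17 mm ahead of it and the grasp point (between the pads) lies 2 mm behind it; z points along the fingers, y is the line along which they close (so a half turn about z gives the same grasp; the last joint's range is limited). The gripper opens to 88 mm and grips with 3 to 60 N. Pads are 20 mm wide; open, the fingers measure 115 mm over their backs; the gripper's body (75 mm by 178 mm) begins 61 mm behind the grasp point.
Start: joints at [1.212, 0.411, -0.013, 1.596, 0.006, 1.134, -0.082], TCP at [179.187, -598.766, 239.653] pointing down, gripper open.
Joint ranges: [-2.95, 2.95], [-0.29, 1.99], [-1.47, 1.44], [0.14, 2.54], [-1.03, 4.17], [0.13, 1.85], [-2.86, 2.86]. Speed limits (rad/s): [2.39, 2.39, 3.01, 3.01, 3.14, 3.14, 3.14].

INTERFACE

Orientations are given as a unit quaternion [w, x, y, z].
In Python, from plant import env gives the robot as it stands.
- The arm moves only by the tool step_arm, never from a script. Its argument "plan" is text: rows parted by semicolons, each of 5 numbers parted by spaces: the opening, from -1 (shut) to 1 (fully open), then the shift along the world's x, y, z in mm, then the turn about the world's z in rad. In form: fingers dx dy dz turn; .... A call has 1 to 10 rows; each row shifts and turns the commanded pose from where the row before left it; what a row does not reach is not made up. A row lasts 1/10 s, in which the tool goes at most 50 mm and 8.59 degrees, less where a joint would pass 70% of its speed; a pose out of reach is approached as far as the arm can. A call with a gripper value outside its range is refused whole. The fingers move at their own pace and stop on an object; "newtons" is the grip in N (left out, the last holds). Time passes only in rows, so rows that do not move let the fingers close. It gives the time, the measured TCP pose, the force, the opening and the grip force at its end, in the units of the state.
- env.state(): the state, without advancing time (a new reading comes with each control period).
- env.get_image(name): name is "scene" or "top" or "wrist"; returns a dict with "frame" (420x560x3 uint8, red, green, blue), "fovy" (degrees; the focal length in pixels is half the picture's height over the tangent of half this angle, whatever the lens; pixels are square), "cx", "cy" (the principal point, pixels), "world_to_cam" (4x4, takes a point from world to camera coordinates). Camera axes: x right, y down, z forward; pixel columns grow to the right and rows downward; lengths in mm; the calibration is good to about 2 mm. A picture is of the moment at which its call begins. There is no depth.
- env.hand_in(): hands the job in; it is judged then, once.
The state is a dict: "time": time; "qpos": joint angles; "qd": joint speeds; "joint_efforts": joint torques, N m; "eef_pos": TCP position; "tcp_rot": TCP orientation; "contact_force": force on the tool from outside, world axes, zero at the start; "ft_torque": the same for the moment, N m; "grip_width": finger opening in mm; "gripper_force": force on a finger pad.
Only numpy, scipy, OpenCV 4.12 (cv2) and the standard library are available. Lean on these libraries where they do the work, as an engineer would, in place of code of your own. Each camera call takes 0.05 s, during which the arm holds its last target. There are 200 camera calls.

## Working session

There is one attempt and no reset: what is moved stays moved. The work goes in short steps, Python scripts to look and compute and a tool call to move; the robot and the scene stay as the last step left them, time stands still between calls to the robot, and variables do not carry over. Pictures are saved under pics/ and viewed, at most 10 in all, crops included, and the job is handed in when it is done.

Besides the shell and the picture viewer there is one more tool, called after "Request:" as a command line: name --argument value ..., lists and objects as JSON in quotes. step_arm: Moves the arm, as the interface text tells. Its arguments: {"type":"object","properties":{"plan":{"type":"string"},"newtons":{"type":"number"}},"required":["plan"]}

```bash
mkdir -p pics; cat > h.py <<'E'
import numpy as np, cv2
from plant import env
def grab(n,fn):
    d=env.get_image(n); cv2.imwrite('pics/'+fn,d['frame'][:,:,::-1])
    np.savez('pics/'+fn+'.npz',**{k:d[k] for k in('frame','fovy','cx','cy','world_to_cam')}); return d
def load(fn): return dict(np.load('pics/'+fn+'.npz'))
def ray(d,u,v):
    f=d['frame'].shape[0]/2/np.tan(np.radians(d['fovy'])/2); T=np.array(d['world_to_cam'])
    r=T[:3,:3].T@np.array([(u-d['cx'])/f,(v-d['cy'])/f,1]); c=-T[:3,:3].T@T[:3,3]; return c,r
def onz(d,u,v,z):
    c,r=ray(d,u,v); return c+r*(z-c[2])/r[2]
def proj(d,p):
    f=d['frame'].shape[0]/2/np.tan(np.radians(d['fovy'])/2); T=np.array(d['world_to_cam'])
    q=T[:3,:3]@np.array(p)+T[:3,3]; return np.array([f*q[0]/q[2]+d['cx'],f*q[1]/q[2]+d['cy']])
E
python3 - <<'E'
from h import *
for n in('top','scene'):
    d=grab(n,n+'0.png'); print(n,d['fovy'],ray(d,280,210))
a=np.hstack([load('top0.png')['frame']]);
print(env.state()['time'])
E
```

```text
top 43.70526987816303 (array([ 320.53301936,   24.68511337, 1543.71185533]), array([ 0.1467736 ,  0.01566971, -0.98910908]))
scene 47.568479526875045 (array([1027.33044159, -495.92074232, 1051.45614512]), array([-0.40854625,  0.43182445, -0.80417884]))
0.1
```

View pics/top0.png

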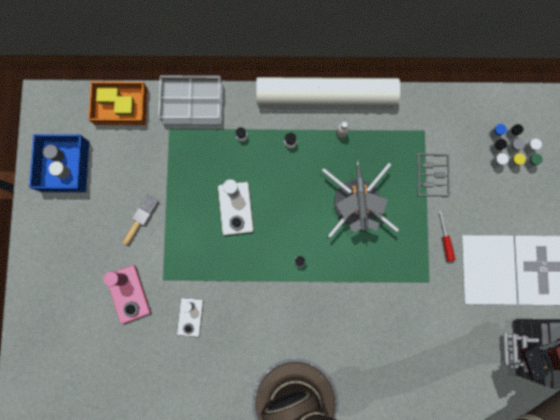

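View pics/scene0.png

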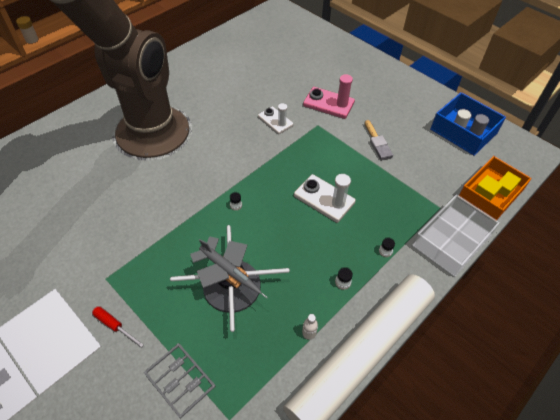

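Top view: the lamp (large white) is at about (236,208), with its button at (237,223) and its column cap at (231,187). The stand is at about (361,202), and the nose seems to point up (+x). I'll zoom in and measure.

```bash
python3 - <<'E'
from h import *
d=load('top0.png');a=d['frame'][130:280,210:440,::-1]
s=load('scene0.png')['frame'][210:340,150:310,::-1]
o=np.zeros((600,800,3),np.uint8)
x=cv2.resize(a,(460,300),interpolation=2); y=cv2.resize(a[20:120,100:200],(400,400),interpolation=2);z=cv2.resize(s,(369,300),interpolation=2)
o[:300,:400]=x[:,:400];o[300:,:369]=z;o[100:500,400:]=y
cv2.imwrite('pics/z.png',o)
# spoke tips by bright mask
g=d['frame'].astype(int); m=((g.min(2)>130)).astype(np.uint8)
m[:, :310]=0;m[:,415:]=0;m[:150]=0;m[250:]=0
n,l,st,c=cv2.connectedComponentsWithStats(m)
for i in range(1,n):
    if st[i,4]>15:
        p=np.argwhere(l==i)[:,::-1]
        b=np.float32([361,204]); r=np.linalg.norm(p-b,axis=1); t=p[r>r.max()-2.5].mean(0)
        print(st[i],c[i],'tip',t,onz(d,*t,62)[:2].round(1))
E
```

```text
[367 163  24  28 127] [378.40944882 176.74015748] tip [388.7 164.3] [ 676.3 -265.1]
[322 169  29  24 126] [336.42857143 180.23809524] tip [323.25  169.625] [659.3 -75.8]
[381 217  18  14  71] [389.36619718 223.52112676] tip [396.33333333 229.11111111] [ 487.9 -283.1]
[329 219  16  18  80] [336.0125 227.4625] tip [329.77777778 234.88888889] [470.  -93.9]
```

View pics/z.png

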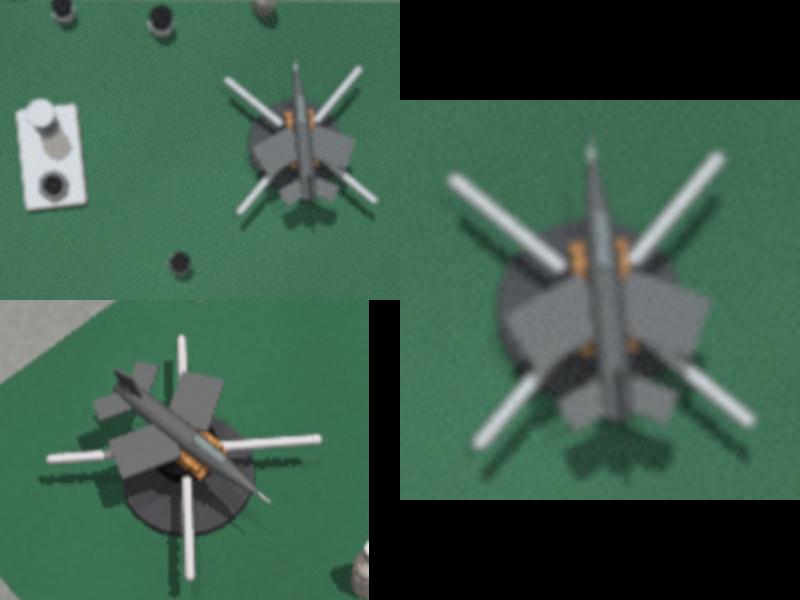

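The zoom shows the nose pointing up (+x, slightly left), the cap top at about (230,186) and the button at about (237,222). The spoke tips put the stand centre near (573,-180), heading about 5°. Next I'll work out the column, button, glue clearance and tool yaw.

```bash
python3 - <<'E'
from h import *
d=load('top0.png');s=load('scene0.png');g=d['frame'].astype(int)
def tri(p,q):
    A=[];b=[]
    for D,(u,v) in((d,p),(s,q)):
        c,r=ray(D,u,v);r/=np.linalg.norm(r);P=np.eye(3)-np.outer(r,r);A.append(P);b.append(P@c)
    return np.linalg.lstsq(np.vstack(A),np.hstack(b),rcond=None)[0].round(1)
print('cap',onz(d,230,186,122),tri((230,186),(342,179)))
# lamp foot by mask
m=(g.min(2)>140).astype(np.uint8);m[:,:205]=0;m[:,265:]=0;m[:170]=0;m[245:]=0
m=cv2.morphologyEx(m,cv2.MORPH_CLOSE,np.ones((13,13)))
cs=max(cv2.findContours(m,0,2)[0],key=cv2.contourArea);R=cv2.minAreaRect(cs);print(R,[onz(d,*p,20)[:2].round(0) for p in cv2.boxPoints(R)])
# button: dark pixels
for D,n,(u0,u1,v0,v1) in((d,'top',(226,250,212,234)),(s,'scene',(302,322,176,196))):
    f=D['frame'].astype(int)[v0:v1,u0:u1]; k=(f.max(2)<75).astype(np.uint8)
    p=np.argwhere(k)[:,::-1].mean(0)+[u0,v0]; print(n,p,k.sum()); 
    if n=='top':bt=p
    else: bs=p
print('button',tri(bt,bs),[onz(d,*bt,z)[:2].round(1) for z in(20,30,36)])
print('glue',onz(d,343,126,90)[:2], 'glue base side',onz(d,345,136,0)[:2])
S=env.state();print(S['tcp_rot'],S['eef_pos'],S['grip_width'])
E
```

```text
cap [597.57492401 186.05504907 122.        ] [597.2 185.8 123.1]
((234.88119506835938, 205.8118896484375), (54.528038024902344, 30.647146224975586), 84.2894058227539) [array([635., 237.]), array([645., 146.]), array([483., 128.]), array([473., 217.])]
top [236.14516129 222.0483871 ] 62
scene [310.94252874 184.95402299] 87
button [508.2 175.6  30.6] [array([510. , 177.2]), array([508.7, 176.1]), array([508. , 175.5])]
glue [ 781.28685509 -130.86077657] glue base side [ 778.40320342 -146.32604629]
[-6.96328302e-04  9.89444396e-01  1.44911264e-01 -1.67056604e-04] [ 179.02830224 -598.37397717  238.89231973] 87.5757224279817
```

Targets:

| Item | Value |
|---|---|
| Stand centre | (573,-180) |
| Column | (597,186), direction 86.2° |
| Turn needed | +81° |
| Button | (508,176), top z about 31–36 |

I'll push the rear-left spoke (at 140°) from its clockwise side, away from wing and tail.

Request:
step_arm --plan "-1 8 13 0 -0.049; -1 16 27 0 -0.049; -1 16 27 0 -0.049; -1 16 27 0 -0.049; -1 16 27 0 -0.049; -1 16 27 0 -0.049; -1 16 27 0 -0.049; -1 16 27 0 -0.049; -1 16 27 0 -0.049; -1 16 27 0 -0.049" --newtons 10

```text
time: 1.1
eef_pos: [331.5, -341.5, 239.5]
tcp_rot: [-0.0, 0.995, -0.1, -0.0]
contact_force: [0.3, -0.2, 0.2]
grip_width: 11.5
gripper_force: 0.0
```

Request:
step_arm --plan "-1 16 27 0 -0.049; -1 16 27 0 -0.049; -1 16 27 0 -0.049; -1 16 27 0 -0.049; -1 16 27 0 -0.049; -1 16 27 0 -0.049; -1 16 27 0 -0.049; -1 16 27 0 -0.049; -1 16 27 0 -0.049; -1 16 27 0 -0.049"

```text
time: 2.1
eef_pos: [491.5, -71.6, 239.4]
tcp_rot: [0.0, 0.941, -0.339, -0.0]
contact_force: [0.3, -0.1, 0.5]
grip_width: 0.8
gripper_force: 0.0
```

Request:
step_arm --plan "-1 7 6 0 0; -1 0 0 -20 0; -1 0 0 -20 0; -1 0 0 -20 0; -1 0 0 -10 0; -1 0 0 0 0"

```text
time: 2.7
eef_pos: [497.1, -67.4, 168.4]
tcp_rot: [0.0, 0.941, -0.338, -0.001]
contact_force: [-0.0, 0.5, 0.0]
grip_width: 0.7
gripper_force: 0.0
```

```bash
python3 - <<'E'
from h import *
a=grab('scene','s1.png');b=grab('wrist','w1.png')
o=np.hstack([cv2.resize(a['frame'][180:340,130:330],(400,320)),cv2.resize(b['frame'],(400,300),interpolation=3)[:300] if 0 else np.vstack([cv2.resize(b['frame'],(400,300)),np.zeros((20,400,3),np.uint8)])])
cv2.imwrite('pics/v1.png',o[:,:,::-1])
E
```

```text
(no output)
```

View pics/v1.png

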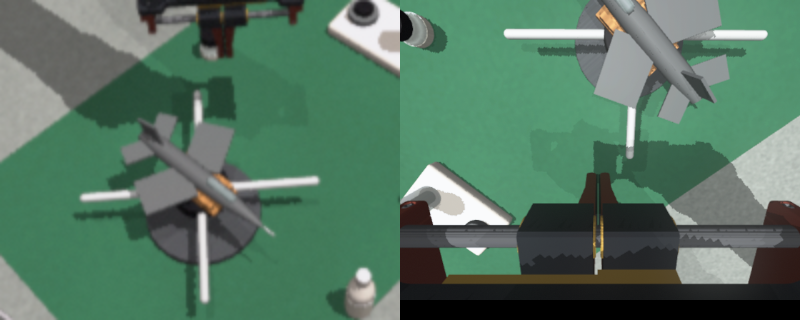

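Left (scene): the shut fingers hang just behind the rear-left spoke's end. Right (wrist): the spoke end is at (630,155), to one side of the fingertips at (598,180), and nothing lies below them. Descending.

Request:
step_arm --plan "-1 0 0 -20 0; -1 0 0 -20 0; -1 0 0 -20 0; -1 0 0 -20 0; -1 0 0 -15 0; -1 0 0 -5 0; -1 -3 -4 0 0; -1 -3 -4 0 0; -1 -3 -4 0 0; -1 0 0 0 0"

```text
time: 3.8
eef_pos: [489.0, -79.9, 70.4]
tcp_rot: [0.0, 0.941, -0.338, 0.0]
contact_force: [0.2, 0.6, -0.4]
grip_width: 0.6
gripper_force: 0.0
```

```bash
python3 - <<'E'
from h import *
C=np.array([573.4,-179.5])
S=env.state();print(S['eef_pos'],S['contact_force'])
p0=np.array(S['eef_pos'][:2])-C; r=np.hypot(*p0);a=np.degrees(np.arctan2(p0[1],p0[0]));print(r,a)
for n in range(0,90,5):
    q=C+r*np.array([np.cos(np.radians(a+n)),np.sin(np.radians(a+n))]);print(n,q.round(1),end=' ')
E
```

```text
[489.02441605 -79.88048477  70.37063405] [ 0.18904028  0.58326214 -0.39498482]
130.54994056714526 130.26388076910405
0 [489.  -79.9] 5 [480.7 -87.6] 10 [473. -96.] 15 [ 466.1 -105.1] 20 [ 460.  -114.7] 25 [ 454.8 -124.9] 30 [ 450.5 -135.4] 35 [ 447.1 -146.3] 40 [ 444.7 -157.4] 45 [ 443.3 -168.7] 50 [ 442.9 -180.1] 55 [ 443.4 -191.5] 60 [ 444.9 -202.8] 65 [ 447.5 -213.9] 70 [ 450.9 -224.7] 75 [ 455.3 -235.2] 80 [ 460.6 -245.3] 85 [ 466.8 -254.9]
```

Request:
step_arm --plan "-1 -2 -2 0 0.022; -1 -2 -2 0 0.022; -1 -2 -2 0 0.022; -1 -2 -2 0 0.022; -1 -4 -4 0 0.044; -1 -4 -4 0 0.044; -1 -3.5 -4.5 0 0.044; -1 -3.5 -4.5 0 0.044; -1 -3 -5 0 0.044; -1 -3 -5 0 0.044"

```text
time: 4.8
eef_pos: [459.9, -113.7, 69.6]
tcp_rot: [-0.0, 0.986, -0.166, -0.0]
contact_force: [-0.3, 2.0, 0.3]
grip_width: 0.5
gripper_force: 0.6
```

Request:
step_arm --plan "-1 -2.5 -5 0 0.044; -1 -2.5 -5 0 0.044; -1 -2 -5 0 0.044; -1 -2 -5.5 0 0.044; -1 -2 -5.5 0 0.044; -1 -1.5 -5.5 0 0.044; -1 -1 -5.5 0 0.044; -1 -1 -5.5 0 0.044; -1 -0.5 -5.5 0 0.044; -1 -0.5 -5.5 0 0.044"

```text
time: 5.8
eef_pos: [444.0, -167.2, 69.4]
tcp_rot: [-0.0, 0.999, 0.053, -0.001]
contact_force: [-0.3, -0.1, 0.0]
grip_width: 0.4
gripper_force: 0.6
```

```bash
cat > tips.py <<'E'
from h import *
import sys
d=grab('top',sys.argv[1]); S=env.state(); print(S['time'],S['eef_pos'],S['contact_force'])
g=d['frame'].astype(int); m=((g.min(2)>125)).astype(np.uint8)
m[:, :310]=0;m[:,415:]=0;m[:150]=0;m[255:]=0
n,l,st,c=cv2.connectedComponentsWithStats(m)
C=np.array([573.4,-179.5])
for i in range(1,n):
    if st[i,4]>12:
        p=np.argwhere(l==i)[:,::-1]; w=np.array([onz(d,*q,63)[:2] for q in p])-C
        r=np.linalg.norm(w,axis=1); t=w[r>r.max()-12].mean(0); v=np.linalg.svd(w-w.mean(0))[2][0]
        print(st[i],'r',r.max().round(),'tip ang',np.degrees(np.arctan2(t[1],t[0])).round(1),'line ang',np.degrees(np.arctan2(v[1],v[0])).round(1))
E
python3 tips.py t2.png
```

```text
5.85 [ 443.96958582 -168.26506495   69.41096956] [-1.03606334 -0.31544433  0.25035543]
[358 152   4  36 140] r 139.0 tip ang -0.5 line ang 179.4
[348 183  10  10  29] r 57.0 tip ang 33.8 line ang -136.1
[311 197  38   5 148] r 139.0 tip ang 89.7 line ang -90.9
[384 198  25   4  94] r 139.0 tip ang -90.1 line ang -90.0
```

Request:
step_arm --plan "-1 0 -5.5 0 0.044; -1 0 -5.5 0 0.044; -1 0 -5.5 0 0.044; -1 0.5 -5.5 0 0.044; -1 0.5 -5.5 0 0.044; -1 1 -5.5 0 0.044; -1 1 -5.5 0 0.044; -1 1.5 -5.5 0 0.044; -1 1.5 -5.5 0 0.044; -1 1.5 -5.5 0 0.044"

```text
time: 6.85
eef_pos: [451.7, -222.2, 69.4]
tcp_rot: [-0.0, 0.963, 0.269, -0.0]
contact_force: [-0.7, 1.6, 0.5]
grip_width: 0.1
gripper_force: 0.5
```

Request:
step_arm --plan "-1 2 -5 0 0.044; -1 2 -5 0 0.044; -1 2 -4 0 0.03; -1 1 -2 0 0.02; -1 1 -2 0 0.02; -1 0 0 0 0; -1 0 0 0 0"

```text
time: 7.55
eef_pos: [460.4, -240.2, 69.7]
tcp_rot: [0.0, 0.939, 0.343, 0.0]
contact_force: [-0.1, 0.2, 0.4]
grip_width: 0.4
gripper_force: 0.1
```

```bash
python3 tips.py t3.png
```

```text
7.6 [ 460.43391675 -240.08866003   69.75880572] [-0.43849464 -0.02264115  0.15824908]
[332 160  23  31 151] r 139.0 tip ang 34.0 line ang -145.8
[374 172  27  18 106] r 139.0 tip ang -56.0 line ang 122.8
[343 193  15   4  33] r 50.0 tip ang 68.9 line ang -99.4
[319 205  32  22 153] r 140.0 tip ang 124.1 line ang 123.8
[359 204   8   6  16] r 30.0 tip ang -163.1 line ang -119.6
[361 212   7  10  33] r 63.0 tip ang -168.9 line ang 162.4
[374 220   6   7  26] r 94.0 tip ang -145.9 line ang -147.5
```

Request:
step_arm --plan "-1 1 -2 0 0.018; -1 1.5 -2 0 0.018; -1 1 -2 0 0.018; -1 1.5 -2 0 0.018; -1 1 -2 0 0.018; -1 1.5 -2 0 0.018; -1 1 -2 0 0.018; -1 1 -1.5 0 0.018; -1 0 0 0 0; -1 0 0 0 0"

```text
time: 8.6
eef_pos: [469.8, -255.9, 69.6]
tcp_rot: [0.0, 0.912, 0.41, 0.0]
contact_force: [0.2, -0.3, -0.1]
grip_width: 0.6
gripper_force: 0.0
```

```bash
python3 tips.py t4.png
```

```text
8.65 [ 469.75590755 -255.86790095   69.6627412 ] [-3.99296216e-04  6.12391418e-01 -4.16404032e-01]
[326 164  27  28 150] r 138.0 tip ang 42.4 line ang -137.6
[372 167  24  18 108] r 138.0 tip ang -47.8 line ang 128.9
[343 195  14   3  32] r 49.0 tip ang 76.2 line ang -95.4
[363 205  11  10  27] r 50.0 tip ang -142.6 line ang 135.8
[324 207  28  26 153] r 140.0 tip ang 132.5 line ang 132.2
[373 217  11   8  34] r 97.0 tip ang -137.6 line ang -130.0
```

Heading is 87° against a bearing of 86°, about 7 mm off at the column. I'll back off, rise, and check visually on the way to the button.

Request:
step_arm --plan "-1 -4 6 0 0; -1 -6 8 0 0; -1 0 0 8 0; -1 0 0 20 0; -1 0 0 30 0; -1 0 0 30 0; -1 0 0 30 0; -1 0 0 12 0; -1 0 0 0 0"

```text
time: 9.55
eef_pos: [460.5, -242.1, 201.4]
tcp_rot: [0.002, 0.912, 0.41, 0.001]
contact_force: [-0.6, -0.6, -0.4]
grip_width: 0.6
gripper_force: 0.0
```

Request:
step_arm --plan "-1 -15 20 0 -0.036; -1 -10 23 0 -0.036; -1 -5 23 0 -0.036; -1 0 23 0 -0.036; -1 0 23 0 -0.036; -1 0 23 0 -0.036; -1 0 23 0 -0.036; -1 0 23 0 -0.036; -1 3 23 0 -0.036; -1 5 23 0 -0.036"

```text
time: 10.55
eef_pos: [436.6, -14.1, 198.3]
tcp_rot: [-0.0, 0.971, 0.239, -0.001]
contact_force: [-0.4, 0.6, -0.2]
grip_width: 0.6
gripper_force: 0.0
```

Request:
step_arm --plan "-1 7 23 0 -0.037; -1 8 23 0 -0.037; -1 8 23 0 -0.037; -1 8 23 0 -0.037; -1 8 23 0 -0.037; -1 8 23 0 -0.037; -1 8 23 0 -0.037; -1 8 23 0 -0.037; -1 0 7 0 -0.037; -1 0 0 0 -0.037"

```text
time: 11.55
eef_pos: [499.7, 177.8, 197.8]
tcp_rot: [-0.0, 0.998, 0.058, -0.001]
contact_force: [0.3, -0.0, -0.6]
grip_width: 0.4
gripper_force: 0.0
```

```bash
python3 - <<'E'
from h import *
a=grab('top','t5.png');b=grab('wrist','w5.png');S=env.state();print(S['eef_pos'],S['tcp_rot'])
print('button proj in wrist',[proj(b,(508.2,175.6,z)) for z in(31,36)], 'below tip',proj(b,(*S['eef_pos'][:2],S['eef_pos'][2]-17)))
o=np.hstack([cv2.resize(a['frame'][140:260,300:420],(400,400),interpolation=2),np.vstack([cv2.resize(b['frame'],(400,300)),np.zeros((100,400,3),np.uint8)])])
cv2.imwrite('pics/v5.png',o[:,:,::-1])
E
```

```text
[499.80028619 176.31342963 197.96361769] [ 2.57261029e-04  9.98337104e-01  5.76313621e-02 -1.25960043e-03]
button proj in wrist [array([279.71886771, 187.55255045]), array([279.76035783, 188.58196192])] below tip [279.07180648 255.82127475]
```

View pics/v5.png

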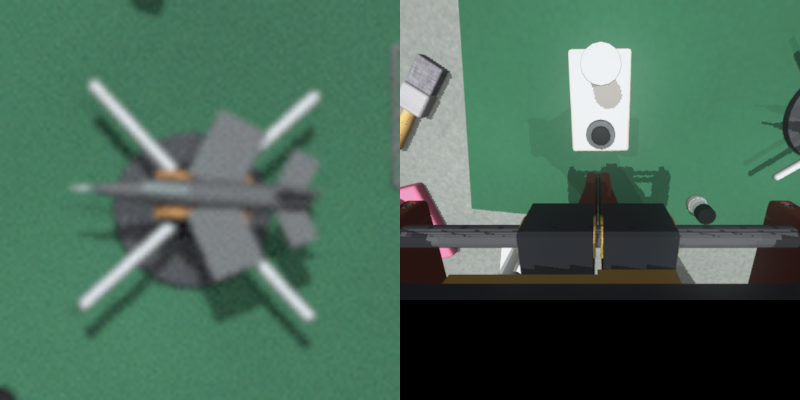

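The model sits properly, nose to the left (tip at (78,188) in the crop, along +y). In the wrist view the button is at (600,134), exactly where predicted. Moving +8 mm in x and descending.

Request:
step_arm --plan "-1 8 -1 -20 0; -1 0 0 -30 0; -1 0 0 -30 0; -1 0 0 -30 0; -1 0 0 -20 0; -1 0 0 -8 0; -1 0 0 -3 0; -1 0 0 0 0"

```text
time: 12.45
eef_pos: [508.6, 175.2, 58.8]
tcp_rot: [0.0, 0.998, 0.058, -0.0]
contact_force: [-0.2, -0.0, 2.0]
grip_width: 0.5
gripper_force: 0.7
```

Request:
step_arm --plan "-1 0 0 -2 0; -1 0 0 -2 0; -1 0 0 -2 0; -1 0 0 0 0"

```text
time: 12.85
eef_pos: [509.4, 175.5, 53.4]
tcp_rot: [-0.0, 0.998, 0.057, 0.001]
contact_force: [-1.2, -0.6, 6.0]
grip_width: 0.4
gripper_force: 2.9
```

Request:
step_arm --plan "-1 0 0 -1.5 0; -1 0 0 -1.5 0; -1 0 0 0 0; -1 0 0 0 0"

```text
time: 13.25
eef_pos: [509.5, 175.6, 52.8]
tcp_rot: [0.001, 0.998, 0.057, 0.001]
contact_force: [-8.3, -5.2, 33.7]
grip_width: 0.8
gripper_force: 16.7
```

The button is hard against its stop, so it is fully pressed. Releasing and rising.

Request:
step_arm --plan "-1 0 0 3 0; -1 0 0 5 0; -1 0 0 15 0; -1 0 0 30 0; -1 0 0 30 0; -1 0 0 30 0; -1 0 0 30 0; -1 0 0 0 0; -1 0 0 0 0"

```text
time: 14.15
eef_pos: [508.9, 175.1, 193.5]
tcp_rot: [0.0, 0.998, 0.057, 0.001]
contact_force: [0.6, -0.2, -0.6]
grip_width: 0.6
gripper_force: 0.0
```

```bash
python3 tips.py t6.png; python3 - <<'E'
from h import *
a=load('t6.png'); b=grab('wrist','w6.png')
o=np.hstack([cv2.resize(a['frame'][120:280,200:440],(480,320),interpolation=2),cv2.resize(b['frame'][:300],(320,320))])
cv2.imwrite('pics/v6.png',o[:,:,::-1])
E
```

```text
14.2 [508.44816907 174.85067939 192.50538065] [ 0.63967136  0.03366569 -0.13192222]
[327 164  26  28 151] r 138.0 tip ang 42.3 line ang -137.6
[376 167  20  18 100] r 138.0 tip ang -47.8 line ang 132.5
[343 195  14   3  33] r 49.0 tip ang 76.6 line ang -94.7
[359 204  14  18  90] r 65.0 tip ang -158.0 line ang -162.6
[324 207  28  26 156] r 140.0 tip ang 132.5 line ang 132.3
[376 217  19  19  97] r 139.0 tip ang -137.4 line ang -136.4
```

View pics/v6.png

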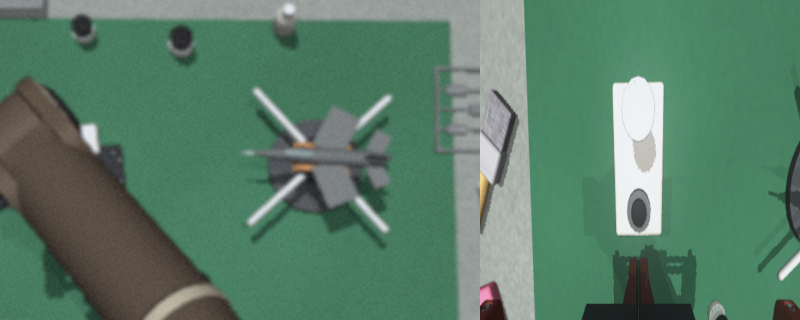

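The stand is unchanged, with the nose toward the lamp (tip at (245,153)). The button at (638,210) is free and everything else stands in place. Handing in.

```bash
python3 -c "
from plant import env
print(env.hand_in())"
```

```text
the job is handed in; nothing more can be done
None
```

I turned the stand until the jet's nose pointed at the lamp column (about 1° off), pressed the lamp button to its stop, released it, and handed in the job at about 14 s; the hand-in returned no verdict.

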